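# Cycle three linear guides in the test nest and pull the one that binds

## Robot

A 7-joint arm with a two-finger parallel gripper is mounted at the origin on a cart in front of the work surface, level with it; the furniture and walls round the work are solid. World frame = base frame: x ahead of the robot, y to its left, z up, the work surface at z = 0. Lengths are in m, angles in degrees, forces in N, time in s.
With the tool pointing down it reaches from about 0.425 to 0.875 m from the base axis. Payload 4.7 kg.
Tool frame: the origin (TCP) lies on the mounting face of the last link; the fingertips stand 182 mm ahead of it and the grasp point (between the pads) lies 164 mm ahead of it; z points along the fingers, y is the line along which they close (so a half turn about z gives the same grasp; the last joint's range is limited). The gripper opens to 87 mm and grips with 3 to 60 N. Pads are 19 mm wide; open, the fingers measure 117 mm over their backs; the gripper's body (75 mm by 190 mm) begins 51 mm behind the grasp point.
Start: joints at [-65.426, 18.392, -4.016, 83.108, 1.295, 78.541, -3.26], TCP at [0.262, 0.595, 0.405] pointing down, gripper open.
Joint ranges: [-163.93, 163.93], [-17.29, 119.83], [-79.2, 71.16], [3.27, 140.29], [-89.18, 269.18], [5.43, 117.66], [-154.24, 154.24]. Speed limits (degrees/s): [147.25, 147.25, 180, 180, 180, 180, 180].

## Interface

Orientations are given as [roll, pitch, yaw] about the fixed x, y, z axes, in that order (R = Rz(yaw) Ry(pitch) Rx(roll)).
In Python, from cell import env gives the robot as it stands.
- The arm moves only by the tool servo_tool, never from a script. Its argument "plan" is a list of rows, each an object with "xyz": the shift along the tool's x, y, z in cm, a list of three; "twist": the turn, a rotation vector about the tool's x, y, z in degrees, a list of three; "jaw": the closure, from 0 (fully open) to 1 (shut). In form: [{"xyz": [x, y, z], "twist": [wx, wy, wz], "jaw": jaw}, ...]. A call has 1 to 10 rows; each row is the pose to reach, as a shift and turn from the pose commanded when the call began, along the tool's axes at that moment; what a row does not reach only later rows make up. A row lasts 1/12 s, in which the tool goes at most 41.7 mm and 7.16 degrees, less where a joint would pass 70% of its speed; a pose out of reach is approached as far as the arm can. A call with a gripper value outside its range is refused whole. The fingers move at their own pace and stop on an object; "newtons" is the grip in N (left out, the last holds). Time passes only in rows, so rows that repeat a pose let the fingers close. It gives the time, the measured TCP pose, the force, the opening and the grip force at its end, in the units of the state.
- env.get_obs(): the state, without advancing time (a new reading comes with each control period).
- env.read_camera(name): name is "scene" or "top" or "wrist"; returns a dict with "img" (420x560x3 uint8, red, green, blue), "camera_matrix" (3x3 intrinsics, pixels), "k1" (the pictures are not rectified: a ray, as slopes to the right and down, at radius r is drawn at 1 + k1 r^2 times it, then the intrinsics apply), "R" (3x3) and "t" (3): a world point X has camera coordinates R X + t. Camera axes: x right, y down, z forward; pixel columns grow to the right and rows downward; lengths in m; the calibration is good to about 2 mm. A picture is of the moment at which its call begins. There is no depth.
- env.sign_off(): hands the job in; it is judged then, once.
The state is a dict: "time_s": time; "qpos": joint angles; "joint_velocities": joint speeds; "effort": joint torques, N m; "tool_pos": TCP position; "tool_rot": TCP orientation; "force": force on the tool from outside, world axes, zero at the start; "wrist_torque": the same for the moment, N m; "grip_width": finger opening in m; "grasp_force": force on a finger pad.
Only numpy, scipy, OpenCV 4.12 (cv2) and the standard library are available. Lean on these libraries where they do the work, as an engineer would, in place of code of your own. Each camera call takes 0.05 s, during which the arm holds its last target. There are 200 camera calls.

## Task

Three small linear guides lie side by side in the test nest. First run all three carriages away from you as far as they will go, leaving each there so that they can be compared: two reach the far end of their rails, one binds part-way and must not be forced. Then bring the two good carriages back to the near end with their guides still fully seated in the nest, and pull the binding guide towards you right out of the nest, to lie flat on the bench in front of it, without disturbing the things around.

Things in the scene. Friction and masses are not known exactly. Their poses are not given: they have to be found in the camera images.
- nest: Dark steel test nest fixed to the bench. Origin on the bench at the middle lane's seat; x along the lanes away from the robot, y left. Strips 12 mm high, x -30 to +62 mm, make three lanes 42 mm wide at y = -70, 0, +70 mm, open at the front, the bench as floor. Stop bar at the back, 28 mm high, x +62 to +78 mm, 210 mm wide. Yawed roughly to face the robot, 0 to 0.56 rad.
- guide_a: One of three identical-looking loose linear guides, 0.77 kg, in any lane; which one binds is not known. Base 120 x 36 x 6 mm, rail, end plates 26 mm high. Origin: centre of underside; x along the rail, away from the robot. Seated: origin within 3 mm of x = 0 of the nest, its near 30 mm sticking out; clear of the nest beyond x = -90 mm.
- carriage_a (a joint): Travel of guide_a's carriage, m: 0 at the near end, growing away from the robot. A sound one runs to 0.070 with about 1 N drag; the binding one stops dead about half way. Starts within 0 to 0.020. Pulled on against its near end, a carriage takes the whole guide along (4 to 6 N bench friction).
- post_a (a point): Point on the axis of guide_a's handling post, 40 mm above the bench. Dark steel post, 12 mm diameter, from the carriage top (25 mm above the bench) to 52 mm, with a flange of 16 mm diameter up to 28 mm. On the guide's centre line, 37 mm nearer the robot than its origin at carriage 0. Carriage 32 x 34 mm.
- guide_b: One of three identical-looking loose linear guides, 0.77 kg, in any lane; which one binds is not known. Base 120 x 36 x 6 mm, rail, end plates 26 mm high. Origin: centre of underside; x along the rail, away from the robot. Seated: origin within 3 mm of x = 0 of the nest, its near 30 mm sticking out; clear of the nest beyond x = -90 mm.
- carriage_b (a joint): Travel of guide_b's carriage, m: 0 at the near end, growing away from the robot. A sound one runs to 0.070 with about 1 N drag; the binding one stops dead about half way. Starts within 0 to 0.020. Pulled on against its near end, a carriage takes the whole guide along (4 to 6 N bench friction).
- post_b (a point): Point on the axis of guide_b's handling post, 40 mm above the bench. Dark steel post, 12 mm diameter, from the carriage top (25 mm above the bench) to 52 mm, with a flange of 16 mm diameter up to 28 mm. On the guide's centre line, 37 mm nearer the robot than its origin at carriage 0. Carriage 32 x 34 mm.
- guide_c: One of three identical-looking loose linear guides, 0.77 kg, in any lane; which one binds is not known. Base 120 x 36 x 6 mm, rail, end plates 26 mm high. Origin: centre of underside; x along the rail, away from the robot. Seated: origin within 3 mm of x = 0 of the nest, its near 30 mm sticking out; clear of the nest beyond x = -90 mm.
- carriage_c (a joint): Travel of guide_c's carriage, m: 0 at the near end, growing away from the robot. A sound one runs to 0.070 with about 1 N drag; the binding one stops dead about half way. Starts within 0 to 0.020. Pulled on against its near end, a carriage takes the whole guide along (4 to 6 N bench friction).
- post_c (a point): Point on the axis of guide_c's handling post, 40 mm above the bench. Dark steel post, 12 mm diameter, from the carriage top (25 mm above the bench) to 52 mm, with a flange of 16 mm diameter up to 28 mm. On the guide's centre line, 37 mm nearer the robot than its origin at carriage 0. Carriage 32 x 34 mm.
- nut_1: Large hexagon nut, 30 x 35 x 16 mm, on the bench to the right of the nest; origin centre of its underside. Bystander; leave it alone.
- gauge_block_2: Steel gauge block, 24 x 24 x 18 mm, on the bench to the right of the nest; origin centre of its underside. Bystander; leave it alone.
- marker: Marker pen, 14 x 124 x 12 mm, lying to the left of the nest (farther left and behind stands a tall drawer stack to stay clear of); origin centre of its underside. Bystander; leave it alone.
Things that resemble listed ones, but are neither listed nor needed, are in the scene too. What is shaped like the guide_c but turquoise is not meant.

How it is judged (in metres and radians):
On the way:
1. all three carriages are run out together as far as they go (sound ones within 4 mm of the far end, the binding one within 4 mm of where it binds), the guides still seated in the nest (value of joint each of carriage_a, carriage_c above 0.066 m and value of joint carriage_b above 0.036 m and x of each of guide_a, guide_b, guide_c in the frame of nest above -0.012 m and angle between each of guide_a, guide_b, guide_c's own z axis and vertical below 0.08 rad), for 0.2 s.
At the end, for the whole second after the job is handed in: Sound carriages within 8 mm of the near end, their guides drawn at most 12 mm out of the nest; the binding guide flat on the bench in front of the nest, wholly clear (origin 90 to 250 mm in front of the seat, within 200 mm sideways); all at rest (value of joint each of carriage_a, carriage_c below 0.008 m and x of each of guide_a, guide_c in the frame of nest above -0.012 m and angle between each of guide_a, guide_c, guide_b's own z axis and vertical below 0.08 rad and x of guide_b in the frame of nest between -0.25 and -0.09 m and y of guide_b in the frame of nest between -0.2 and 0.2 m and height (world z) of guide_b below 0.006 m and linear speed of each of guide_a, guide_b, guide_c below 0.02 m/s); the robot touches nothing.
It fails at once if a guide is forced (more than 60 N from the fingers) (contact force between the fingers and guide_a above 60 N or contact force between the fingers and guide_b above 60 N or contact force between the fingers and guide_c above 60 N).
It fails at once if a bystander (nut, gauge block, marker) is pushed more than 25 mm (distance of any of nut_1, gauge_block_2, marker, caliper from where it was at the start of the episode above 0.025 m).
It also fails if it takes over 61 s, if anything falls off the work surface, if the arm or the gripper's body presses on something with over 40 N, if the wrist force passes 120 N, or if a joint passes its speed limit or range.

## Working session

There is one attempt and no reset: what is moved stays moved. The work goes in short steps, Python scripts to look and compute and a tool call to move; the robot and the scene stay as the last step left them, time stands still between calls to the robot, and variables do not carry over. Pictures are saved under pics/ and viewed, at most 10 in all, crops included, and the job is handed in when it is done.

Besides the shell and the picture viewer there is one more tool, called after "Call:" as a command line: name --argument value ..., lists and objects as JSON in quotes. servo_tool: Moves the arm, as the interface text tells. Its arguments: {"type":"object","properties":{"plan":{"type":"array","items":{"type":"object","properties":{"xyz":{"type":"array","items":{"type":"number"}},"twist":{"type":"array","items":{"type":"number"}},"jaw":{"type":"number"}}}},"newtons":{"type":"number"}},"required":["plan"]}

```bash
mkdir -p pics; cat > h.py <<'E'
import numpy as np, cv2
from cell import env
from scipy.spatial.transform import Rotation as Ro
def cam(n):
    c=env.read_camera(n); return c
def ray(c,uv):
    K=np.array(c["camera_matrix"]); d=np.array([(uv[0]-K[0,2])/K[0,0],(uv[1]-K[1,2])/K[1,1]])
    s=d.copy()
    for _ in range(20): s=d/(1+c["k1"]*(s@s))
    R=np.array(c["R"]);t=np.array(c["t"])
    v=R.T@np.r_[s,1]; return -R.T@t, v/np.linalg.norm(v)
def onplane(c,uv,z):
    o,v=ray(c,uv); return o+v*(z-o[2])/v[2]
def proj(c,X):
    p=np.array(c["R"])@np.asarray(X,float)+np.array(c["t"]); s=p[:2]/p[2]; s=s*(1+c["k1"]*(s@s)); K=np.array(c["camera_matrix"])
    return np.array([K[0,0]*s[0]+K[0,2],K[1,1]*s[1]+K[1,2]])
def tri(c1,u1,c2,u2):
    A=np.zeros((3,3));b=np.zeros(3);L=[ray(c1,u1),ray(c2,u2)]
    for o,v in L:
        P=np.eye(3)-np.outer(v,v);A+=P;b+=P@o
    X=np.linalg.solve(A,b); return X,[np.linalg.norm((np.eye(3)-np.outer(v,v))@(X-o)) for o,v in L]
def save(n,img): cv2.imwrite("pics/"+n,cv2.cvtColor(img,cv2.COLOR_RGB2BGR))
E
python3 - <<'E'
from h import *
for n in ["scene","top","wrist"]:
    c=cam(n); save(n+"0.png",c["img"]); R=np.array(c["R"]); print(n,-R.T@np.array(c["t"]),R[2],c["k1"],c["camera_matrix"][0][0])
o=env.get_obs();print({k:o[k] for k in ["time_s","tool_pos","tool_rot","force","grip_width"]})
E
```

```text
scene [ 0.10207839 -0.65579533  0.51643761] [ 0.43331108  0.77410807 -0.46151729] -0.013695436965609565 483.2516065608918
top [0.32900239 0.09631774 0.96036205] [ 0.21274466  0.03456935 -0.97649612] 0.01835606349479175 420.0009667281694
wrist [0.19849376 0.62270164 0.38323334] [ 0.23180681 -0.10390817 -0.96719631] -0.08232006292763937 334.8453477893887
{'time_s': 0.15, 'tool_pos': array([0.2619346 , 0.59472022, 0.40390376]), 'tool_rot': array([-1.79915214e+02,  5.74985520e-03,  1.56233316e+02]), 'force': array([-0.20340368, -0.51519019, -0.16894197]), 'grip_width': 0.08696110685130068}
```

View pics/scene0.png

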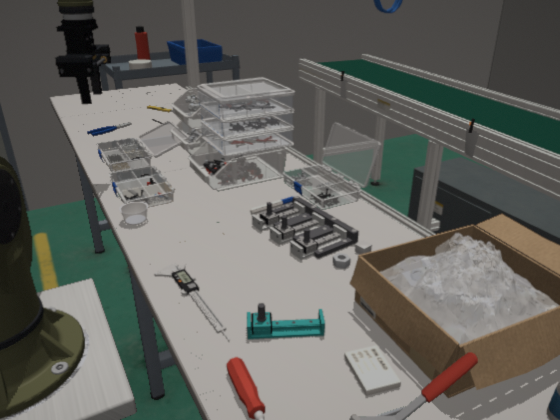

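View pics/top0.png

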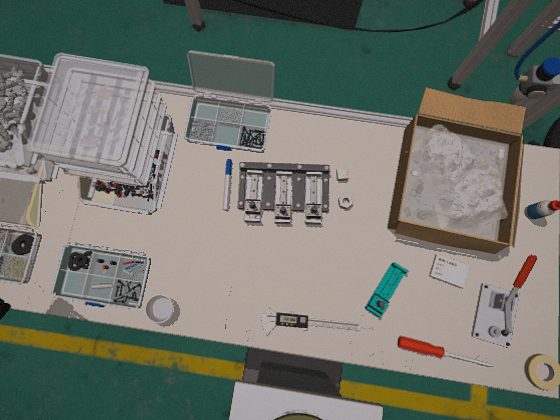

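The scene shows the three guides in the nest at about (300,225), with the turquoise decoy at (285,325). In the top view the nest is at (285,192), the marker at (227,185), the gauge block at (341,174), the nut at (346,202), the caliper at (310,322) and the decoy at (387,290).

```bash
python3 - <<'E'
from h import *
a=cv2.imread("pics/top0.png")[150:235,215:365]; b=cv2.imread("pics/scene0.png")[185:265,240:370]
a=cv2.resize(a,None,fx=5,fy=5,interpolation=3)[:, :750]; cv2.imwrite("pics/ta.png",a)
cv2.imwrite("pics/sb.png",cv2.resize(b,None,fx=6,fy=6,interpolation=3))
E
```

```text
(no output)
```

View pics/ta.png

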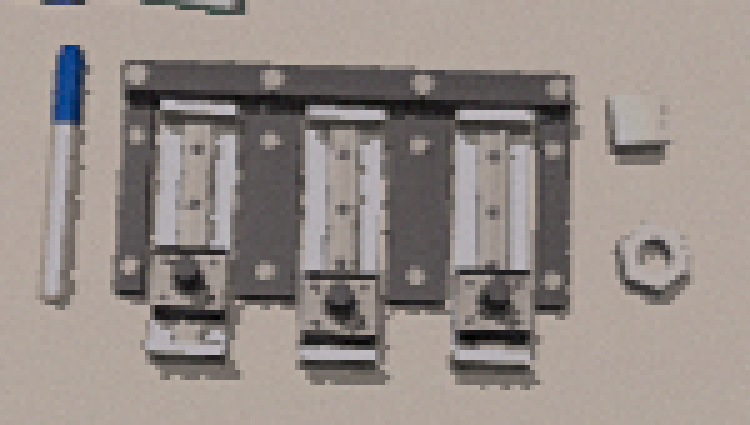

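View pics/sb.png

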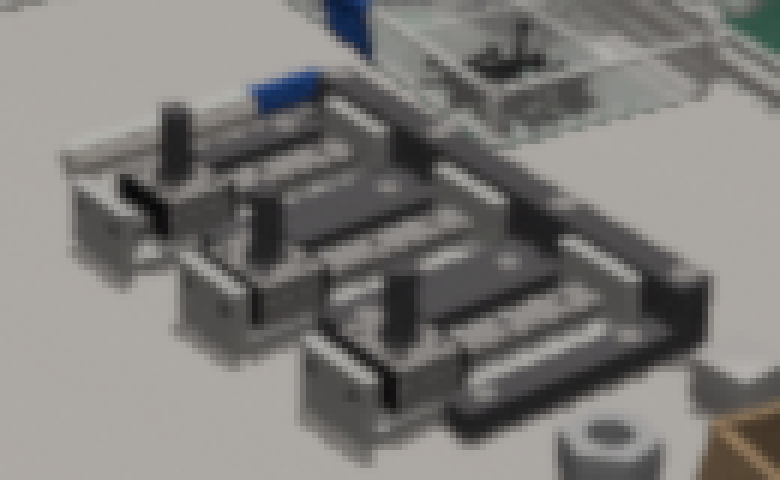

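```bash
python3 - <<'E'
from h import *
T=cam("top");S=cam("scene")
t=lambda x,y:np.array([x/5+215-.4,y/5+150-.4]); s=lambda x,y:np.array([x/6+240-.4,y/6+185-.4])
for n,a,b in [("L",(181,262),(175,106)),("M",(338,291),(267,196)),("R",(491,288),(402,270))]:
    X,e=tri(T,t(*a),S,s(*b)); print(n,X.round(4),np.round(e,4),onplane(T,t(*a),.052).round(4),onplane(S,s(*b),.052).round(4))
A=onplane(T,t(128,62),.028);B=onplane(T,t(575,76),.028);d=A-B
print(A,B,np.linalg.norm(d),"yaw",np.degrees(np.arctan2(-d[0],d[1])))
for n,a,b in [("L",(147,352),(228,358)),("M",(300,360),(378,360)),("R",(452,358),(530,362))]:
  print(n,onplane(T,t(*a),.026).round(4),onplane(T,t(*b),.026).round(4))
# far plates
for n,a,b in [("L",(162,102),(238,108)),("M",(308,108),(385,110)),("R",(457,111),(535,113))]:
  print(n,onplane(T,t(*a),.026).round(4),onplane(T,t(*b),.026).round(4))
for u in [(310,322),(275,315),(357,325)]: print("cal",onplane(T,u,.005).round(3))
c=proj(env.read_camera("wrist"),[.63,.17,.05]);print(c)
E
```

```text
L [0.5327 0.1856 0.052 ] [0.0002 0.0002] [0.5328 0.1855 0.052 ] [0.5325 0.1857 0.052 ]
M [0.5313 0.1147 0.0483] [0.0001 0.0001] [0.5306 0.1146 0.052 ] [0.5279 0.1087 0.052 ]
R [0.5438 0.0474 0.0487] [0.0007 0.0007] [0.5424 0.0478 0.052 ] [0.5414 0.0424 0.052 ]
[0.6288184  0.22832207 0.028     ] [0.65416739 0.02172866 0.028     ] 0.20814275341471208 yaw 6.995218858226573
L [0.495  0.1963 0.026 ] [0.4979 0.1596 0.026 ]
M [0.5021 0.1273 0.026 ] [0.5075 0.0924 0.026 ]
R [0.5136 0.0595 0.026 ] [0.5172 0.0244 0.026 ]
L [0.6127 0.2096 0.026 ] [0.6153 0.1742 0.026 ]
M [0.6203 0.1421 0.026 ] [0.6249 0.1066 0.026 ]
R [0.6295 0.0735 0.026 ] [0.6342 0.0376 0.026 ]
cal [0.297 0.016 0.005]
cal [0.299 0.095 0.005]
cal [ 0.306 -0.086  0.005]
[120.81700462 506.60693647]
```

Call:
servo_tool --plan '[{"xyz": [-19, -17, 0], "twist": [0, 0, -15], "jaw": 0}, {"xyz": [-19, -17, 0], "twist": [0, 0, -15], "jaw": 0}, {"xyz": [-19, -17, 0], "twist": [0, 0, -15], "jaw": 0}, {"xyz": [-19, -17, 0], "twist": [0, 0, -15], "jaw": 0}, {"xyz": [-37.8, -34.2, 7.5], "twist": [0, 0, -30.8], "jaw": 0.4}, {"xyz": [-37.8, -34.2, 7.5], "twist": [0, 0, -30.8], "jaw": 0.4}, {"xyz": [-37.8, -34.2, 7.5], "twist": [0, 0, -30.8], "jaw": 0.4}, {"xyz": [-37.8, -34.2, 7.5], "twist": [0, 0, -30.8], "jaw": 0.4}, {"xyz": [-37.8, -34.2, 7.5], "twist": [0, 0, -30.8], "jaw": 0.4}, {"xyz": [-37.8, -34.2, 7.5], "twist": [0, 0, -30.8], "jaw": 0.4}]'

```text
time_s: 1.13
tool_pos: [0.4286, 0.222, 0.3523]
tool_rot: [180.0, 0.1, -173.0]
force: [0.3, 0.2, 1.0]
grip_width: 0.0563
grasp_force: 0.0
```

Call:
servo_tool --plan '[{"xyz": [-1.2, -11.2, 2], "twist": [0, 0, 0], "jaw": 0.45}, {"xyz": [-1.2, -11.2, 2], "twist": [0, 0, 0], "jaw": 0.45}, {"xyz": [-1.2, -11.2, 2], "twist": [0, 0, 0], "jaw": 0.45}, {"xyz": [-1.2, -11.2, 2], "twist": [0, 0, 0], "jaw": 0.45}, {"xyz": [-1.2, -11.2, 2], "twist": [0, 0, 0], "jaw": 0.45}]'

```text
time_s: 1.55
tool_pos: [0.4541, 0.1123, 0.3322]
tool_rot: [180.0, -0.0, -173.2]
force: [-0.1, 1.2, 0.4]
grip_width: 0.048
grasp_force: 0.0
```

```bash
python3 - <<'E'
from h import *
c=cam("wrist"); save("w1.png",c["img"]); o=env.get_obs(); print(o["tool_pos"],o["tool_rot"])
for p in [[.5327,.1856,.052],[.531,.1146,.052],[.5424,.0478,.052]]: print(proj(c,p).round(1))
import pickle; pickle.dump({k:c[k] for k in ["camera_matrix","k1","R","t"]},open("w1.pkl","wb"))
E
```

```text
[0.45387961 0.11408581 0.33248108] [ 1.79954645e+02  1.28030795e-02 -1.73048266e+02]
[346.1 301.3]
[265.9 291.4]
[188.5 294.4]
```

View pics/w1.png

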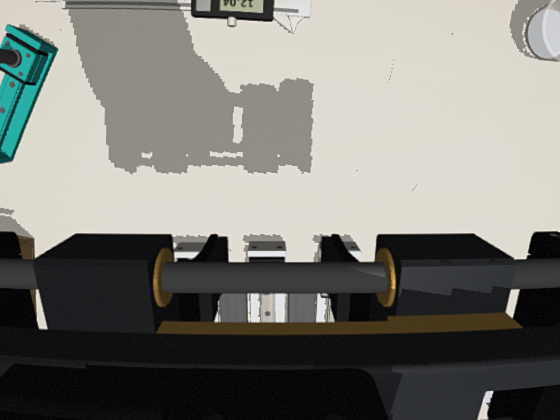

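The wrist view shows the decoy at (20,80) and the caliper at (240,8). The guides' near plates are at row 245 and the gripper hides the posts, so I'll move forward and look again.

Call:
servo_tool --plan '[{"xyz": [-10, 0, 0], "twist": [0, 0, 0], "jaw": 0.45}, {"xyz": [-10, 0, 0], "twist": [0, 0, 0], "jaw": 0.45}, {"xyz": [-10, 0, 0], "twist": [0, 0, 0], "jaw": 0.45}, {"xyz": [-10, 0, 0], "twist": [0, 0, 0], "jaw": 0.45}]'

```text
time_s: 1.93
tool_pos: [0.5557, 0.1292, 0.3322]
tool_rot: [-180.0, 0.1, -172.8]
force: [-0.4, -0.1, -0.3]
grip_width: 0.0478
grasp_force: 0.0
```

```bash
python3 - <<'E'
from h import *
c=cam("wrist"); save("w2.png",c["img"]); o=env.get_obs(); print(o["tool_pos"],o["tool_rot"])
for p in [[.5327,.1856,.052],[.531,.1146,.052],[.5424,.0478,.052]]: print(proj(c,p).round(1))
import pickle; pickle.dump({k:c[k] for k in ["camera_matrix","k1","R","t"]},open("w2.pkl","wb"))
E
```

```text
[0.55396127 0.1287939  0.33188848] [-1.79983983e+02 -2.23350475e-02 -1.72814907e+02]
[348.2 185.8]
[259.4 172.5]
[174.  176.4]
```

View pics/w2.png

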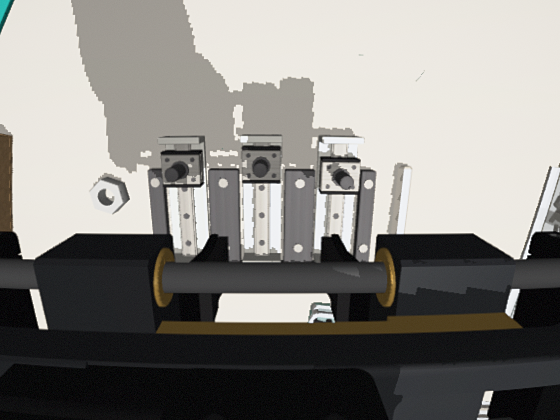

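In the wrist view the posts are at L (349,183), M (260,172) and R (173,174), within about 2 px of the predictions, so the positions hold. The lookalikes are the three dark guides in the nest (these are the ones wanted) and the turquoise guide at top (387,290), which is rejected. I'll grip the left post first, with low force.

Call:
servo_tool --plan '[{"xyz": [1.5, 5.8, 0], "twist": [0, 0, 0], "jaw": 0.45}, {"xyz": [1.5, 5.8, 3], "twist": [0, 0, 0], "jaw": 0.45}, {"xyz": [1.5, 5.8, 6], "twist": [0, 0, 0], "jaw": 0.45}, {"xyz": [1.5, 5.8, 9], "twist": [0, 0, 0], "jaw": 0.45}, {"xyz": [1.5, 5.8, 11.5], "twist": [0, 0, 0], "jaw": 0.45}, {"xyz": [1.5, 5.8, 11.7], "twist": [0, 0, 0], "jaw": 0.45}, {"xyz": [1.5, 5.8, 11.7], "twist": [0, 0, 0], "jaw": 0.9}, {"xyz": [1.5, 5.8, 11.7], "twist": [0, 0, 0], "jaw": 0.95}, {"xyz": [1.5, 5.8, 11.7], "twist": [0, 0, 0], "jaw": 0.95}, {"xyz": [1.5, 5.8, 11.7], "twist": [0, 0, 0], "jaw": 0.95}]' --newtons 6

```text
time_s: 2.82
tool_pos: [0.5319, 0.1826, 0.2175]
tool_rot: [179.9, 0.2, -173.0]
force: [-0.8, 0.5, -0.1]
grip_width: 0.0287
grasp_force: 0.0
```

Call:
servo_tool --plan '[{"xyz": [0, 0, 0.2], "twist": [0, 0, 0], "jaw": 1}, {"xyz": [0, 0, 0.2], "twist": [0, 0, 0], "jaw": 1}, {"xyz": [0, 0, 0.2], "twist": [0, 0, 0], "jaw": 1}, {"xyz": [0, 0, 0.2], "twist": [0, 0, 0], "jaw": 1}, {"xyz": [0, 0, 0.2], "twist": [0, 0, 0], "jaw": 1}]'

```text
time_s: 3.23
tool_pos: [0.5312, 0.1833, 0.2139]
tool_rot: [179.9, 0.1, -172.9]
force: [-0.4, 2.7, 2.6]
grip_width: 0.0115
grasp_force: 6.0
```

Call:
servo_tool --plan '[{"xyz": [-0.6, 0, 0], "twist": [0, 0, 0], "jaw": 1}, {"xyz": [-1.2, 0, 0], "twist": [0, 0, 0], "jaw": 1}, {"xyz": [-1.6, 0, 0], "twist": [0, 0, 0], "jaw": 1}, {"xyz": [-2.0, 0, 0], "twist": [0, 0, 0], "jaw": 1}, {"xyz": [-2.4, 0, 0], "twist": [0, 0, 0], "jaw": 1}, {"xyz": [-2.7, 0, 0], "twist": [0, 0, 0], "jaw": 1}, {"xyz": [-3.0, 0, 0], "twist": [0, 0, 0], "jaw": 1}, {"xyz": [-3.0, 0, 0], "twist": [0, 0, 0], "jaw": 1}]'

```text
time_s: 3.9
tool_pos: [0.5609, 0.1868, 0.2134]
tool_rot: [179.9, -0.1, -172.9]
force: [-3.9, 4.2, 5.7]
grip_width: 0.0118
grasp_force: 6.0
```

```bash
cat > st.py <<'E'
from h import *
o=env.get_obs();r=o["tool_pos"]-np.array([.564,.1155,0]);f=o["force"];C,S=np.cos(np.radians(7)),np.sin(np.radians(7))
print("t",o["time_s"],"nest",(np.array([r[0]*C+r[1]*S,-r[0]*S+r[1]*C,r[2]])*1000).round(1),"F",np.array([f[0]*C+f[1]*S,-f[0]*S+f[1]*C,f[2]]).round(1),o["grip_width"].round(4),o["grasp_force"],o["tool_rot"].round(1))
E
python3 st.py
```

```text
Traceback (most recent call last):
  File "st.py", line 3, in <module>
    print("t",o["time_s"],"nest",(np.array([r[0]*C+r[1]*S,-r[0]*S+r[1]*C,r[2]])*1000).round(1),"F",np.array([f[0]*C+f[1]*S,-f[0]*S+f[1]*C,f[2]]).round(1),o["grip_width"].round(4),o["grasp_force"],o["tool_rot"].round(1))
                                                                                                                                                          ^^^^^^^^^^^^^^^^^^^^^
AttributeError: 'float' object has no attribute 'round'
```

Call:
servo_tool --plan '[{"xyz": [-0.5, 0, 0], "twist": [0, 0, 0], "jaw": 1}, {"xyz": [-0.8, 0, 0], "twist": [0, 0, 0], "jaw": 1}, {"xyz": [-0.8, 0, 0], "twist": [0, 0, 0], "jaw": 1}]'

```text
time_s: 4.15
tool_pos: [0.5678, 0.1867, 0.2123]
tool_rot: [-180.0, -0.4, -173.0]
force: [-6.0, 2.5, 4.7]
grip_width: 0.0121
grasp_force: 6.0
```

```bash
sed -i 's/o\["grip_width"\].round(4)/round(o["grip_width"],4)/' st.py; python3 st.py
```

```text
t 4.15 nest [ 12.4  70.3 212.3] F [-5.6  3.2  4.7] 0.0121 6.001462445128709 [-180.    -0.4 -173. ]
```

Call:
servo_tool --plan '[{"xyz": [-0.5, 0, 0], "twist": [0, 0, 0], "jaw": 1}, {"xyz": [-0.9, 0, 0], "twist": [0, 0, 0], "jaw": 1}, {"xyz": [-0.9, 0, 0], "twist": [0, 0, 0], "jaw": 1}]'

```text
time_s: 4.4
tool_pos: [0.5779, 0.1872, 0.212]
tool_rot: [-179.9, -0.1, -173.0]
force: [1.2, -0.7, -0.3]
grip_width: 0.0044
grasp_force: 0.0
```

```bash
python3 st.py
```

```text
t 4.4 nest [ 22.6  69.4 212. ] F [ 1.2 -0.8 -0.3] 0.0044 0.0 [-1.799e+02 -1.000e-01 -1.730e+02]
```

The left guide binds: the low-force grip slipped off its post. I'll now nudge it from behind with the fingers shut to make sure it sits at its bind point.

Call:
servo_tool --plan '[{"xyz": [0, 0, -3], "twist": [0, 0, 0], "jaw": 1}, {"xyz": [1, 0, -3.2], "twist": [0, 0, 0], "jaw": 1}, {"xyz": [4, 0, -3.2], "twist": [0, 0, 0], "jaw": 1}, {"xyz": [5.5, 0, -3], "twist": [0, 0, 0], "jaw": 1}, {"xyz": [5.5, 0, -1], "twist": [0, 0, 0], "jaw": 1}, {"xyz": [5.5, 0, 0], "twist": [0, 0, 0], "jaw": 1}, {"xyz": [5.5, 0, 0], "twist": [0, 0, 0], "jaw": 1}, {"xyz": [5.0, 0, 0], "twist": [0, 0, 0], "jaw": 1}, {"xyz": [4.5, 0, 0], "twist": [0, 0, 0], "jaw": 1}, {"xyz": [4.5, 0, 0], "twist": [0, 0, 0], "jaw": 1}]'

```text
time_s: 5.23
tool_pos: [0.5351, 0.1825, 0.2143]
tool_rot: [-180.0, 0.2, -173.0]
force: [1.1, 0.4, 0.1]
grip_width: 0.0006
grasp_force: 0.0
```

```bash
python3 st.py
```

```text
t 5.2333 nest [-20.5  70.  214.3] F [1.1 0.3 0.1] 0.0006 0.0 [-180.     0.2 -173. ]
```

Now I'll advance in small increments.

Call:
servo_tool --plan '[{"xyz": [-0.2, 0, 0], "twist": [0, 0, 0], "jaw": 1}, {"xyz": [-0.4, 0, 0], "twist": [0, 0, 0], "jaw": 1}, {"xyz": [-0.4, 0, 0], "twist": [0, 0, 0], "jaw": 1}]'

```text
time_s: 5.48
tool_pos: [0.5377, 0.1831, 0.2137]
tool_rot: [180.0, 0.1, -173.0]
force: [0.9, -0.2, -0.6]
grip_width: 0.0005
grasp_force: 0.0
```

Call:
servo_tool --plan '[{"xyz": [-0.2, 0, 0], "twist": [0, 0, 0], "jaw": 1}, {"xyz": [-0.2, 0, 0], "twist": [0, 0, 0], "jaw": 1}]'

```text
time_s: 5.65
tool_pos: [0.5393, 0.1833, 0.2135]
tool_rot: [180.0, 0.0, -173.0]
force: [-0.1, -1.0, 0.2]
grip_width: 0.0005
grasp_force: 0.0
```

Call:
servo_tool --plan '[{"xyz": [-0.3, 0, 0], "twist": [0, 0, 0], "jaw": 1}, {"xyz": [-0.3, 0, 0], "twist": [0, 0, 0], "jaw": 1}]'

```text
time_s: 5.82
tool_pos: [0.5424, 0.1837, 0.2135]
tool_rot: [180.0, 0.0, -173.0]
force: [0.7, -0.2, 0.2]
grip_width: 0.0002
grasp_force: 0.0
```

Call:
servo_tool --plan '[{"xyz": [-0.2, 0, 0], "twist": [0, 0, 0], "jaw": 1}, {"xyz": [-0.2, 0, 0], "twist": [0, 0, 0], "jaw": 1}]'

```text
time_s: 5.98
tool_pos: [0.5441, 0.1839, 0.2133]
tool_rot: [180.0, -0.0, -173.0]
force: [0.4, -0.4, -0.0]
grip_width: 0.0006
grasp_force: 0.1
```

Call:
servo_tool --plan '[{"xyz": [-0.2, 0, 0], "twist": [0, 0, 0], "jaw": 1}, {"xyz": [-0.2, 0, 0], "twist": [0, 0, 0], "jaw": 1}]'

```text
time_s: 6.15
tool_pos: [0.5461, 0.1841, 0.2133]
tool_rot: [180.0, -0.0, -173.0]
force: [-0.8, -0.3, -0.1]
grip_width: 0.0001
grasp_force: 0.2
```

Call:
servo_tool --plan '[{"xyz": [-0.2, 0, 0], "twist": [0, 0, 0], "jaw": 1}, {"xyz": [-0.2, 0, 0], "twist": [0, 0, 0], "jaw": 1}]'

```text
time_s: 6.32
tool_pos: [0.5473, 0.1843, 0.2131]
tool_rot: [-180.0, -0.2, -173.0]
force: [-5.3, -1.0, 2.8]
grip_width: 0.0004
grasp_force: 2.5
```

Call:
servo_tool --plan '[{"xyz": [-0.2, 0, 0], "twist": [0, 0, 0], "jaw": 1}, {"xyz": [-0.2, 0, 0], "twist": [0, 0, 0], "jaw": 1}]'

```text
time_s: 6.48
tool_pos: [0.5482, 0.1844, 0.213]
tool_rot: [-180.0, -0.4, -173.0]
force: [-10.1, -2.2, 8.1]
grip_width: 0.0004
grasp_force: 5.0
```

Call:
servo_tool --plan '[{"xyz": [0.4, 0, 0], "twist": [0, 0, 0], "jaw": 1}, {"xyz": [0.6, 0, -3.5], "twist": [0, 0, 0], "jaw": 0.6}, {"xyz": [1.6, -3.5, -3.7], "twist": [0, 0, 0], "jaw": 0.6}, {"xyz": [2.6, -6.9, -3.7], "twist": [0, 0, 0], "jaw": 0.6}, {"xyz": [2.6, -6.9, -3.7], "twist": [0, 0, 0], "jaw": 0.6}, {"xyz": [2.6, -6.9, -3.7], "twist": [0, 0, 0], "jaw": 0.6}, {"xyz": [2.6, -6.9, -3.7], "twist": [0, 0, 0], "jaw": 0.6}, {"xyz": [2.6, -6.9, -3.7], "twist": [0, 0, 0], "jaw": 0.6}, {"xyz": [2.6, -6.9, -3.7], "twist": [0, 0, 0], "jaw": 0.6}]'

```text
time_s: 7.23
tool_pos: [0.5328, 0.1143, 0.2502]
tool_rot: [180.0, 0.0, -172.8]
force: [0.2, -0.7, 0.1]
grip_width: 0.0342
grasp_force: 0.0
```

```bash
python3 st.py
```

```text
t 7.2333 nest [-31.1   2.6 250.2] F [ 0.1 -0.7  0.1] 0.0342 0.0 [ 180.     0.  -172.8]
```

Call:
servo_tool --plan '[{"xyz": [0.2, 0, 2], "twist": [0, 0, 0], "jaw": 0.6}, {"xyz": [0.2, 0, 3.6], "twist": [0, 0, 0], "jaw": 0.65}, {"xyz": [0.2, 0, 3.6], "twist": [0, 0, 0], "jaw": 1}, {"xyz": [0.2, 0, 3.6], "twist": [0, 0, 0], "jaw": 1}, {"xyz": [0.2, 0, 3.6], "twist": [0, 0, 0], "jaw": 1}, {"xyz": [0.2, 0, 3.6], "twist": [0, 0, 0], "jaw": 1}, {"xyz": [0.2, 0, 3.6], "twist": [0, 0, 0], "jaw": 1}, {"xyz": [0.2, 0, 3.6], "twist": [0, 0, 0], "jaw": 1}]'

```text
time_s: 7.9
tool_pos: [0.5311, 0.1136, 0.2153]
tool_rot: [179.9, 0.1, -172.9]
force: [0.3, 3.2, 0.6]
grip_width: 0.0117
grasp_force: 6.0
```

```bash
python3 st.py
```

```text
t 7.9 nest [-32.9   2.1 215.3] F [0.7 3.1 0.6] 0.0117 6.000175774097443 [ 1.799e+02  1.000e-01 -1.729e+02]
```

Call:
servo_tool --plan '[{"xyz": [-0.7, 0, 0], "twist": [0, 0, 0], "jaw": 1}, {"xyz": [-1.4, 0, 0], "twist": [0, 0, 0], "jaw": 1}, {"xyz": [-2.1, 0, 0], "twist": [0, 0, 0], "jaw": 1}, {"xyz": [-2.8, 0, 0], "twist": [0, 0, 0], "jaw": 1}, {"xyz": [-3.5, 0, 0], "twist": [0, 0, 0], "jaw": 1}, {"xyz": [-4.2, 0, 0], "twist": [0, 0, 0], "jaw": 1}, {"xyz": [-4.9, 0, 0], "twist": [0, 0, 0], "jaw": 1}, {"xyz": [-5.6, 0, 0], "twist": [0, 0, 0], "jaw": 1}, {"xyz": [-6.2, 0, 0], "twist": [0, 0, 0], "jaw": 1}, {"xyz": [-6.2, 0, 0], "twist": [0, 0, 0], "jaw": 1}]'

```text
time_s: 8.73
tool_pos: [0.5943, 0.1214, 0.2153]
tool_rot: [179.9, 0.2, -172.9]
force: [0.1, 4.4, 5.5]
grip_width: 0.0116
grasp_force: 6.0
```

Call:
servo_tool --plan '[{"xyz": [-0.3, 0, 0], "twist": [0, 0, 0], "jaw": 1}, {"xyz": [-0.3, 0, 0], "twist": [0, 0, 0], "jaw": 1}]'

```text
time_s: 8.9
tool_pos: [0.5965, 0.1217, 0.2152]
tool_rot: [179.9, 0.2, -172.9]
force: [-0.1, 4.7, 5.0]
grip_width: 0.0118
grasp_force: 6.0
```

```bash
python3 st.py
```

```text
t 8.9 nest [ 33.    2.2 215.2] F [0.5 4.7 5. ] 0.0118 6.001059114933014 [ 179.9    0.2 -172.9]
```

Sound so far. I'll keep going until it resists.

Call:
servo_tool --plan '[{"xyz": [-0.2, 0, 0], "twist": [0, 0, 0], "jaw": 1}, {"xyz": [-0.3, 0, 0], "twist": [0, 0, 0], "jaw": 1}, {"xyz": [-0.3, 0, 0], "twist": [0, 0, 0], "jaw": 1}]'

```text
time_s: 9.15
tool_pos: [0.5986, 0.122, 0.2151]
tool_rot: [179.9, 0.0, -172.9]
force: [-2.7, 4.5, 6.9]
grip_width: 0.0115
grasp_force: 6.0
```

Call:
servo_tool --plan '[{"xyz": [-0.3, 0, 0], "twist": [0, 0, 0], "jaw": 1}, {"xyz": [-0.3, 0, 0], "twist": [0, 0, 0], "jaw": 1}]'

```text
time_s: 9.32
tool_pos: [0.6007, 0.1222, 0.2144]
tool_rot: [179.9, -0.2, -172.9]
force: [-6.0, 3.7, 6.1]
grip_width: 0.0117
grasp_force: 6.0
```

```bash
python3 st.py
```

```text
t 9.3167 nest [ 37.2   2.2 214.4] F [-5.5  4.4  6.1] 0.0117 6.000996083021164 [ 179.9   -0.2 -172.9]
```

Call:
servo_tool --plan '[{"xyz": [0.2, 0, 0], "twist": [0, 0, 0], "jaw": 0.6}, {"xyz": [0.2, 0, 0], "twist": [0, 0, 0], "jaw": 0.6}, {"xyz": [0.2, 0, -1.5], "twist": [0, 0, 0], "jaw": 0.6}, {"xyz": [0.2, 0, -4], "twist": [0, 0, 0], "jaw": 0.6}, {"xyz": [3, -3, -4], "twist": [0, 0, 0], "jaw": 0.6}, {"xyz": [6.6, -6.7, -4], "twist": [0, 0, 0], "jaw": 0.6}, {"xyz": [6.6, -6.7, -4], "twist": [0, 0, 0], "jaw": 0.6}, {"xyz": [6.6, -6.7, -4], "twist": [0, 0, 0], "jaw": 0.6}, {"xyz": [6.6, -6.7, -4], "twist": [0, 0, 0], "jaw": 0.6}]'

```text
time_s: 10.07
tool_pos: [0.5438, 0.0454, 0.2542]
tool_rot: [-180.0, 0.0, -173.1]
force: [-0.3, 0.2, 0.0]
grip_width: 0.0346
grasp_force: 0.0
```

```bash
python3 st.py
```

```text
t 10.0667 nest [-28.6 -67.1 254.2] F [-0.3  0.2  0. ] 0.0346 0.0 [-180.     0.  -173.1]
```

Call:
servo_tool --plan '[{"xyz": [0, 0.1, 2], "twist": [0, 0, 0], "jaw": 0.6}, {"xyz": [0, 0.1, 4], "twist": [0, 0, 0], "jaw": 0.6}, {"xyz": [0, 0.1, 4], "twist": [0, 0, 0], "jaw": 1}, {"xyz": [0, 0.1, 4], "twist": [0, 0, 0], "jaw": 1}, {"xyz": [0, 0.1, 4], "twist": [0, 0, 0], "jaw": 1}, {"xyz": [0, 0.1, 4], "twist": [0, 0, 0], "jaw": 1}, {"xyz": [0, 0.1, 4], "twist": [0, 0, 0], "jaw": 1}, {"xyz": [0, 0.1, 4], "twist": [0, 0, 0], "jaw": 1}]'

```text
time_s: 10.73
tool_pos: [0.5444, 0.0468, 0.2154]
tool_rot: [-179.9, 0.1, -173.0]
force: [0.6, -3.3, 1.0]
grip_width: 0.0119
grasp_force: 6.0
```

```bash
python3 st.py
```

```text
t 10.7333 nest [-27.8 -65.8 215.4] F [ 0.2 -3.3  1. ] 0.0119 6.001703515648842 [-1.799e+02  1.000e-01 -1.730e+02]
```

Gripped. I'll run it to +36, which is 6.4 cm.

Call:
servo_tool --plan '[{"xyz": [-0.7, 0, 0], "twist": [0, 0, 0], "jaw": 1}, {"xyz": [-1.4, 0, 0], "twist": [0, 0, 0], "jaw": 1}, {"xyz": [-2.1, 0, 0], "twist": [0, 0, 0], "jaw": 1}, {"xyz": [-2.8, 0, 0], "twist": [0, 0, 0], "jaw": 1}, {"xyz": [-3.5, 0, 0], "twist": [0, 0, 0], "jaw": 1}, {"xyz": [-4.2, 0, 0], "twist": [0, 0, 0], "jaw": 1}, {"xyz": [-4.9, 0, 0], "twist": [0, 0, 0], "jaw": 1}, {"xyz": [-5.5, 0, 0], "twist": [0, 0, 0], "jaw": 1}, {"xyz": [-5.9, 0, 0], "twist": [0, 0, 0], "jaw": 1}, {"xyz": [-5.9, 0, 0], "twist": [0, 0, 0], "jaw": 1}]'

```text
time_s: 11.57
tool_pos: [0.6044, 0.0538, 0.2155]
tool_rot: [-179.9, 0.2, -173.0]
force: [1.6, -4.7, 5.3]
grip_width: 0.0114
grasp_force: 6.0
```

Call:
servo_tool --plan '[{"xyz": [-0.3, 0, 0], "twist": [0, 0, 0], "jaw": 1}, {"xyz": [-0.4, 0, 0], "twist": [0, 0, 0], "jaw": 1}, {"xyz": [-0.4, 0, 0], "twist": [0, 0, 0], "jaw": 1}]'

```text
time_s: 11.82
tool_pos: [0.6078, 0.0541, 0.2155]
tool_rot: [-179.9, 0.2, -173.0]
force: [0.3, -5.8, 5.9]
grip_width: 0.0117
grasp_force: 6.0
```

Call:
servo_tool --plan '[{"xyz": [-0.3, 0, 0], "twist": [0, 0, 0], "jaw": 1}, {"xyz": [-0.3, 0, 0], "twist": [0, 0, 0], "jaw": 1}]'

```text
time_s: 11.98
tool_pos: [0.6101, 0.0544, 0.2153]
tool_rot: [-179.9, 0.0, -173.0]
force: [-1.7, -5.1, 6.1]
grip_width: 0.0114
grasp_force: 6.0
```

```bash
python3 st.py
```

```text
t 11.9833 nest [ 38.3 -66.2 215.3] F [-2.3 -4.8  6.1] 0.0114 6.003979369997978 [-179.9    0.  -173. ]
```

Call:
servo_tool --plan '[{"xyz": [-0.3, 0, 0], "twist": [0, 0, 0], "jaw": 1}, {"xyz": [-0.3, 0, 0], "twist": [0, 0, 0], "jaw": 1}, {"xyz": [-0.3, 0, 0], "twist": [0, 0, 0], "jaw": 1}]'

```text
time_s: 12.23
tool_pos: [0.6122, 0.055, 0.2147]
tool_rot: [-179.9, -0.1, -173.0]
force: [-5.0, -5.9, 6.1]
grip_width: 0.0117
grasp_force: 6.0
```

Call:
servo_tool --plan '[{"xyz": [0.2, 0, 0], "twist": [0, 0, 0], "jaw": 0.6}, {"xyz": [0.2, 0, 0], "twist": [0, 0, 0], "jaw": 0.6}, {"xyz": [0.2, 0, 0], "twist": [0, 0, 0], "jaw": 0.6}, {"xyz": [0.2, 0, -4], "twist": [0, 0, 0], "jaw": 0.6}, {"xyz": [0.2, 0, -8], "twist": [0, 0, 0], "jaw": 0.6}, {"xyz": [0.2, 0, -12], "twist": [0, 0, 0], "jaw": 0.6}, {"xyz": [0.2, 0, -12], "twist": [0, 0, 0], "jaw": 0.6}]'

```text
time_s: 12.82
tool_pos: [0.6129, 0.057, 0.3433]
tool_rot: [179.9, 0.8, -172.9]
force: [1.8, 1.2, 0.4]
grip_width: 0.0343
grasp_force: 0.0
```

```bash
python3 - <<'E'
from h import *
a=cam("top")["img"][145:230,215:365]; b=cam("scene")["img"][185:265,240:370]
o=np.zeros((430,790,3),np.uint8); a=cv2.resize(a,None,fx=2.8,fy=2.8,interpolation=3); b=cv2.resize(b,None,fx=2.8,fy=2.8,interpolation=3)
o[:a.shape[0],:a.shape[1]]=a;o[:b.shape[0],421:421+b.shape[1]]=b; save("chk.png",o[:240])
E
python3 st.py
```

```text
t 12.9167 nest [ 39.4 -63.8 336.5] F [-0.7 -0.6 -0.4] 0.0346 0.0 [ 179.9    0.3 -172.9]
```

View pics/chk.png

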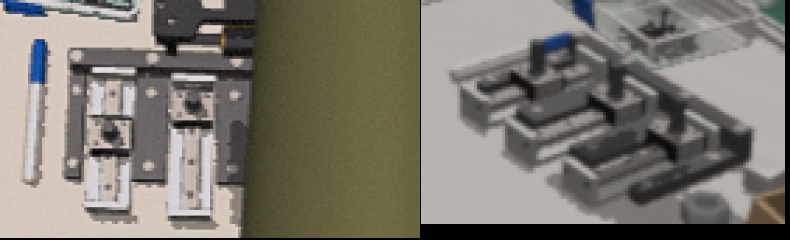

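The picture shows the middle and right carriages against the far plates and the left one half way (post at (110,133) in the left panel). All three guides are still seated. I'll bring the right one back first.

Call:
servo_tool --plan '[{"xyz": [0.1, -0.1, 4], "twist": [0, 0, 0], "jaw": 0.6}, {"xyz": [0.1, -0.2, 8], "twist": [0, 0, 0], "jaw": 0.6}, {"xyz": [0.1, -0.2, 11], "twist": [0, 0, 0], "jaw": 0.6}, {"xyz": [0.1, -0.2, 12], "twist": [0, 0, 0], "jaw": 0.6}, {"xyz": [0.1, -0.2, 12], "twist": [0, 0, 0], "jaw": 1}, {"xyz": [0.1, -0.2, 12], "twist": [0, 0, 0], "jaw": 1}, {"xyz": [0.1, -0.2, 12], "twist": [0, 0, 0], "jaw": 1}, {"xyz": [0.1, -0.2, 12], "twist": [0, 0, 0], "jaw": 1}, {"xyz": [0.1, -0.2, 12], "twist": [0, 0, 0], "jaw": 1}, {"xyz": [0.1, -0.2, 12], "twist": [0, 0, 0], "jaw": 1}]'

```text
time_s: 13.75
tool_pos: [0.6104, 0.0542, 0.2165]
tool_rot: [180.0, 0.2, -173.0]
force: [0.6, 0.7, 4.3]
grip_width: 0.0117
grasp_force: 6.0
```

```bash
python3 st.py
```

```text
t 13.75 nest [ 38.6 -66.5 216.5] F [0.7 0.6 4.3] 0.0117 6.00071020424366 [ 180.     0.2 -173. ]
```

Call:
servo_tool --plan '[{"xyz": [0.7, 0, 0], "twist": [0, 0, 0], "jaw": 1}, {"xyz": [1.4, 0, 0], "twist": [0, 0, 0], "jaw": 1}, {"xyz": [2.1, 0, 0], "twist": [0, 0, 0], "jaw": 1}, {"xyz": [2.8, 0, 0], "twist": [0, 0, 0], "jaw": 1}, {"xyz": [3.5, 0, 0], "twist": [0, 0, 0], "jaw": 1}, {"xyz": [4.2, 0, 0], "twist": [0, 0, 0], "jaw": 1}, {"xyz": [4.9, 0, 0], "twist": [0, 0, 0], "jaw": 1}, {"xyz": [5.6, 0, 0], "twist": [0, 0, 0], "jaw": 1}, {"xyz": [6.2, 0, 0], "twist": [0, 0, 0], "jaw": 1}, {"xyz": [6.3, 0, 0], "twist": [0, 0, 0], "jaw": 1}]'

```text
time_s: 14.58
tool_pos: [0.547, 0.046, 0.2163]
tool_rot: [180.0, 0.2, -173.0]
force: [0.7, 0.1, 6.5]
grip_width: 0.0118
grasp_force: 6.0
```

Call:
servo_tool --plan '[{"xyz": [0.3, 0, 0], "twist": [0, 0, 0], "jaw": 1}, {"xyz": [0.3, 0, 0], "twist": [0, 0, 0], "jaw": 1}, {"xyz": [0.3, 0, 0], "twist": [0, 0, 0], "jaw": 1}]'

```text
time_s: 14.83
tool_pos: [0.5443, 0.0456, 0.2163]
tool_rot: [180.0, 0.2, -173.0]
force: [0.2, -0.7, 8.6]
grip_width: 0.0117
grasp_force: 6.0
```

```bash
python3 st.py
```

```text
t 14.8333 nest [-28.1 -66.9 216.3] F [ 0.2 -0.7  8.6] 0.0117 6.001424342393875 [ 180.     0.2 -173. ]
```

Call:
servo_tool --plan '[{"xyz": [0.2, 0, 0], "twist": [0, 0, 0], "jaw": 1}, {"xyz": [0.2, 0, 0], "twist": [0, 0, 0], "jaw": 1}]'

```text
time_s: 15.0
tool_pos: [0.5425, 0.0454, 0.2163]
tool_rot: [180.0, 0.2, -173.0]
force: [0.2, 1.0, 8.5]
grip_width: 0.012
grasp_force: 6.0
```

Call:
servo_tool --plan '[{"xyz": [0, 0, 0], "twist": [0, 0, 0], "jaw": 0.6}, {"xyz": [0, 0, 0], "twist": [0, 0, 0], "jaw": 0.6}, {"xyz": [0, 0, -1], "twist": [0, 0, 0], "jaw": 0.6}, {"xyz": [0, 0, -4], "twist": [0, 0, 0], "jaw": 0.6}, {"xyz": [-2.5, 2.5, -4.5], "twist": [0, 0, 0], "jaw": 0.6}, {"xyz": [-5, 5, -4.5], "twist": [0, 0, 0], "jaw": 0.6}, {"xyz": [-6.6, 6.9, -4.5], "twist": [0, 0, 0], "jaw": 0.6}, {"xyz": [-6.6, 6.9, -4.5], "twist": [0, 0, 0], "jaw": 0.6}, {"xyz": [-6.6, 6.9, -4.5], "twist": [0, 0, 0], "jaw": 0.6}]'

```text
time_s: 15.75
tool_pos: [0.5989, 0.1238, 0.2592]
tool_rot: [-180.0, -0.0, -172.8]
force: [-1.4, 0.4, 0.1]
grip_width: 0.0346
grasp_force: 0.0
```

```bash
python3 st.py
```

```text
t 15.75 nest [ 35.7   4.  259.2] F [-1.3  0.6  0.1] 0.0346 0.0 [-180.    -0.  -172.8]
```

Call:
servo_tool --plan '[{"xyz": [0, -0.2, 2], "twist": [0, 0, 0], "jaw": 0.6}, {"xyz": [0, -0.2, 4], "twist": [0, 0, 0], "jaw": 0.6}, {"xyz": [0, -0.2, 4.3], "twist": [0, 0, 0], "jaw": 0.7}, {"xyz": [0, -0.2, 4.3], "twist": [0, 0, 0], "jaw": 1}, {"xyz": [0, -0.2, 4.3], "twist": [0, 0, 0], "jaw": 1}, {"xyz": [0, -0.2, 4.3], "twist": [0, 0, 0], "jaw": 1}, {"xyz": [0, -0.2, 4.3], "twist": [0, 0, 0], "jaw": 1}, {"xyz": [0, -0.2, 4.3], "twist": [0, 0, 0], "jaw": 1}, {"xyz": [0, -0.2, 4.3], "twist": [0, 0, 0], "jaw": 1}]'

```text
time_s: 16.5
tool_pos: [0.5995, 0.1214, 0.2176]
tool_rot: [179.9, 0.1, -172.9]
force: [-1.8, 3.1, 4.2]
grip_width: 0.0118
grasp_force: 6.0
```

```bash
python3 st.py
```

```text
t 16.5 nest [ 36.    1.5 217.6] F [-1.4  3.3  4.2] 0.0118 6.000947579741478 [ 1.799e+02  1.000e-01 -1.729e+02]
```

Call:
servo_tool --plan '[{"xyz": [0.7, 0, 0], "twist": [0, 0, 0], "jaw": 1}, {"xyz": [1.4, 0, 0], "twist": [0, 0, 0], "jaw": 1}, {"xyz": [2.1, 0, 0], "twist": [0, 0, 0], "jaw": 1}, {"xyz": [2.8, 0, 0], "twist": [0, 0, 0], "jaw": 1}, {"xyz": [3.5, 0, 0], "twist": [0, 0, 0], "jaw": 1}, {"xyz": [4.2, 0, 0], "twist": [0, 0, 0], "jaw": 1}, {"xyz": [4.9, 0, 0], "twist": [0, 0, 0], "jaw": 1}, {"xyz": [5.6, 0, 0], "twist": [0, 0, 0], "jaw": 1}, {"xyz": [6.2, 0, 0], "twist": [0, 0, 0], "jaw": 1}, {"xyz": [6.3, 0, 0], "twist": [0, 0, 0], "jaw": 1}]'

```text
time_s: 17.33
tool_pos: [0.5362, 0.1136, 0.2176]
tool_rot: [179.9, 0.1, -172.9]
force: [0.3, 5.1, 3.7]
grip_width: 0.0118
grasp_force: 6.0
```

```bash
python3 st.py
```

```text
t 17.3333 nest [-27.9   1.5 217.6] F [1.  5.  3.7] 0.0118 6.007405333220959 [ 1.799e+02  1.000e-01 -1.729e+02]
```

Call:
servo_tool --plan '[{"xyz": [0.3, 0, 0], "twist": [0, 0, 0], "jaw": 1}, {"xyz": [0.5, 0, 0], "twist": [0, 0, 0], "jaw": 1}, {"xyz": [0.5, 0, 0], "twist": [0, 0, 0], "jaw": 1}]'

```text
time_s: 17.58
tool_pos: [0.5316, 0.1131, 0.2176]
tool_rot: [179.9, 0.1, -172.9]
force: [-0.5, 5.2, 5.8]
grip_width: 0.012
grasp_force: 6.0
```

Call:
servo_tool --plan '[{"xyz": [0, 0, 0], "twist": [0, 0, 0], "jaw": 0.6}, {"xyz": [0, 0, 0], "twist": [0, 0, 0], "jaw": 0.6}, {"xyz": [0, 0, -1], "twist": [0, 0, 0], "jaw": 0.6}, {"xyz": [0, 0, -4], "twist": [0, 0, 0], "jaw": 0.6}, {"xyz": [-1.7, 3.5, -4.3], "twist": [0, 0, 0], "jaw": 0.6}, {"xyz": [-3.7, 6.9, -4.3], "twist": [0, 0, 0], "jaw": 0.6}, {"xyz": [-3.7, 6.9, -4.3], "twist": [0, 0, 0], "jaw": 0.6}, {"xyz": [-3.7, 6.9, -4.3], "twist": [0, 0, 0], "jaw": 0.6}]'

```text
time_s: 18.25
tool_pos: [0.56, 0.1866, 0.2594]
tool_rot: [-180.0, -0.0, -172.8]
force: [-0.9, -0.1, -0.4]
grip_width: 0.035
grasp_force: 0.0
```

```bash
python3 st.py
```

```text
t 18.25 nest [  4.7  71.  259.4] F [-0.9 -0.  -0.4] 0.035 0.0 [-180.    -0.  -172.8]
```

Call:
servo_tool --plan '[{"xyz": [0, 0, 2], "twist": [0, 0, 0], "jaw": 0.6}, {"xyz": [0, 0, 4], "twist": [0, 0, 0], "jaw": 0.6}, {"xyz": [0, 0, 4.4], "twist": [0, 0, 0], "jaw": 0.7}, {"xyz": [0, 0, 4.4], "twist": [0, 0, 0], "jaw": 1}, {"xyz": [0, 0, 4.4], "twist": [0, 0, 0], "jaw": 1}, {"xyz": [0, 0, 4.4], "twist": [0, 0, 0], "jaw": 1}, {"xyz": [0, 0, 4.4], "twist": [0, 0, 0], "jaw": 1}, {"xyz": [0, 0, 4.4], "twist": [0, 0, 0], "jaw": 1}, {"xyz": [0, 0, 4.4], "twist": [0, 0, 0], "jaw": 1}]' --newtons 15

```text
time_s: 19.0
tool_pos: [0.5605, 0.1852, 0.2166]
tool_rot: [179.9, 0.1, -172.9]
force: [-0.5, 1.0, 4.3]
grip_width: 0.0111
grasp_force: 15.0
```

```bash
python3 st.py
```

```text
t 19.0 nest [  5.   69.7 216.6] F [-0.4  1.1  4.3] 0.0111 15.000894963741302 [ 1.799e+02  1.000e-01 -1.729e+02]
```

Call:
servo_tool --plan '[{"xyz": [0.7, 0, 0], "twist": [0, 0, 0], "jaw": 1}, {"xyz": [1.4, 0, 0], "twist": [0, 0, 0], "jaw": 1}, {"xyz": [2.1, 0, 0], "twist": [0, 0, 0], "jaw": 1}, {"xyz": [2.8, 0, 0], "twist": [0, 0, 0], "jaw": 1}, {"xyz": [3.3, 0, 0], "twist": [0, 0, 0], "jaw": 1}, {"xyz": [3.8, 0, 0], "twist": [0, 0, 0], "jaw": 1}, {"xyz": [4.2, 0, 0], "twist": [0, 0, 0], "jaw": 1}, {"xyz": [4.7, 0, 0], "twist": [0, 0, 0], "jaw": 1}, {"xyz": [5.2, 0, 0], "twist": [0, 0, 0], "jaw": 1}, {"xyz": [5.7, 0, 0], "twist": [0, 0, 0], "jaw": 1}]'

```text
time_s: 19.83
tool_pos: [0.5047, 0.178, 0.2166]
tool_rot: [179.9, 0.4, -173.0]
force: [6.2, 1.9, 2.0]
grip_width: 0.0113
grasp_force: 15.0
```

```bash
python3 st.py
```

```text
t 19.8333 nest [-51.3  69.2 216.6] F [6.4 1.2 2. ] 0.0113 15.000023245811462 [ 179.9    0.4 -173. ]
```

The guide is coming along at about 6 N. It needs about 9 cm more.

Call:
servo_tool --plan '[{"xyz": [0.8, 0, 0], "twist": [0, 0, 0], "jaw": 1}, {"xyz": [1.6, 0, 0], "twist": [0, 0, 0], "jaw": 1}, {"xyz": [2.4, 0, 0], "twist": [0, 0, 0], "jaw": 1}, {"xyz": [3.2, 0, 0], "twist": [0, 0, 0], "jaw": 1}, {"xyz": [4.0, 0, 0], "twist": [0, 0, 0], "jaw": 1}, {"xyz": [4.8, 0, 0], "twist": [0, 0, 0], "jaw": 1}, {"xyz": [5.6, 0, 0], "twist": [0, 0, 0], "jaw": 1}, {"xyz": [6.4, 0, 0], "twist": [0, 0, 0], "jaw": 1}, {"xyz": [7.2, 0, 0], "twist": [0, 0, 0], "jaw": 1}, {"xyz": [7.4, 0, 0], "twist": [0, 0, 0], "jaw": 1}]'

```text
time_s: 20.67
tool_pos: [0.4307, 0.1686, 0.2166]
tool_rot: [179.9, 0.3, -173.0]
force: [6.0, 0.2, 1.7]
grip_width: 0.0112
grasp_force: 15.0
```

Call:
servo_tool --plan '[{"xyz": [0.7, 0, 0], "twist": [0, 0, 0], "jaw": 1}, {"xyz": [1.3, 0, 0], "twist": [0, 0, 0], "jaw": 1}, {"xyz": [1.9, 0, 0], "twist": [0, 0, 0], "jaw": 1}, {"xyz": [1.9, 0, 0], "twist": [0, 0, 0], "jaw": 1}]'

```text
time_s: 21.0
tool_pos: [0.4118, 0.1662, 0.2165]
tool_rot: [180.0, 0.3, -173.0]
force: [2.6, -0.1, 4.9]
grip_width: 0.0114
grasp_force: 15.0
```

```bash
python3 st.py
```

```text
t 21.0 nest [-144.9   68.9  216.5] F [ 2.6 -0.4  4.9] 0.0114 15.001394748687744 [ 180.     0.3 -173. ]
```

Call:
servo_tool --plan '[{"xyz": [0, 0, 0], "twist": [0, 0, 0], "jaw": 0.5}, {"xyz": [0, 0, 0], "twist": [0, 0, 0], "jaw": 0.5}, {"xyz": [0, 0, 0], "twist": [0, 0, 0], "jaw": 0.5}, {"xyz": [0, 0, -4], "twist": [0, 0, 0], "jaw": 0.5}, {"xyz": [0, 0, -8], "twist": [0, 0, 0], "jaw": 0.5}, {"xyz": [0, 4, -12], "twist": [0, 0, 0], "jaw": 0.5}, {"xyz": [0, 8, -15], "twist": [0, 0, 0], "jaw": 0.5}, {"xyz": [0, 12, -15], "twist": [0, 0, 0], "jaw": 0.5}, {"xyz": [0, 16, -15], "twist": [0, 0, 0], "jaw": 0.5}, {"xyz": [0, 18, -15], "twist": [0, 0, 0], "jaw": 0.5}]'

```text
time_s: 21.83
tool_pos: [0.3881, 0.3473, 0.3661]
tool_rot: [179.9, 0.0, -172.9]
force: [0.2, 0.7, 0.1]
grip_width: 0.0435
grasp_force: 0.0
```

Call:
servo_tool --plan '[{"xyz": [0, 8, 0], "twist": [0, 0, 0], "jaw": 0.5}, {"xyz": [0, 8, 0], "twist": [0, 0, 0], "jaw": 0.5}, {"xyz": [0, 8, 0], "twist": [0, 0, 0], "jaw": 0.5}, {"xyz": [0, 8, 0], "twist": [0, 0, 0], "jaw": 0.5}]'

```text
time_s: 22.17
tool_pos: [0.3775, 0.4264, 0.3635]
tool_rot: [-179.9, -0.2, -172.7]
force: [1.2, 0.1, 0.6]
grip_width: 0.0435
grasp_force: 0.0
```

```bash
python3 - <<'E'
from h import *
a=cam("top")["img"][145:265,205:365]; b=cam("scene")["img"][170:270,220:370]
a=cv2.resize(a,(480,360),interpolation=3); b=cv2.resize(b,(540*5//9,200),interpolation=3)
o=np.zeros((360,790,3),np.uint8); o[:,:480]=a;o[:200,490:790]=b; save("fin.png",o)
E
python3 st.py
```

```text
t 22.2667 nest [-145.6  328.1  364.2] F [ 0.3 -0.7  0.1] 0.0432 0.0 [-1.798e+02 -1.000e-01 -1.730e+02]
```

View pics/fin.png

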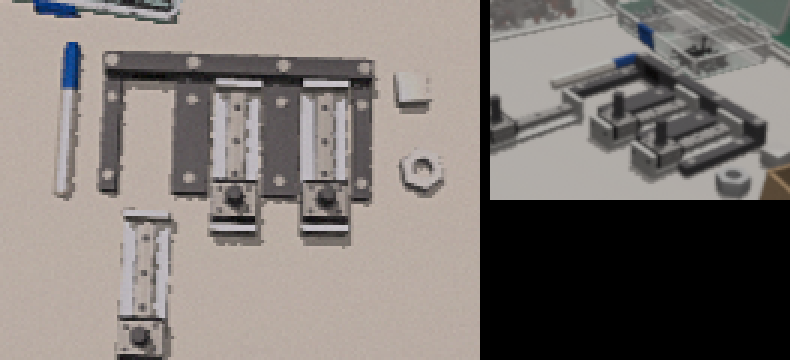

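The picture shows the left guide lying clear in front of the nest (far plate at (146,213)). The other two carriages are at the near end with their guides seated, and the bystanders haven't moved. One numeric check before I hand in.

```bash
python3 - <<'E'
from h import *
T=cam("top")
C,S=np.cos(np.radians(7)),np.sin(np.radians(7))
def n(x,y,z):
    X=onplane(T,(x/3+205-.3,y/3+145-.3),z); r=X-[.564,.1155,0]; return (np.array([r[0]*C+r[1]*S,-r[0]*S+r[1]*C])*1000).round(1)
print("far plate edges L,M,R",n(147,210,.026),n(239,79,.026),n(325,80,.026))
print("post tops M,R",n(234,193,.052),n(324,192,.052)," near plates",n(233,234,.026),n(325,236,.026))
E
```

```text
far plate edges L,M,R [-45.7  67.2] [60.1  0.6] [ 61.5 -66. ]
post tops M,R [-36.   2.] [-33.1 -64.4]  near plates [-62.    1.6] [-61.2 -67.7]
```

```bash
python3 -c "
from cell import env
print(env.sign_off())"
```

```text
the job is handed in; nothing more can be done
None
```

The job is handed in: the left guide was the one that binds and now lies flat on the bench about 106 mm in front of its seat, and the middle and right carriages are back at the near end (about 0–4 mm) with their guides still seated. I measured this from the images; the hand-in gave no verdict.

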